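# Dose three grinding balls into the sample cup

## Robot

A 6-joint arm with a two-finger parallel gripper is mounted at the origin on a cart in front of the work surface, level with it; the furniture and walls round the work are solid. World frame = base frame: x ahead of the robot, y to its left, z up, the work surface at z = 0. Lengths are in m, angles in rad, forces in N, time in s.
With the tool pointing down it reaches from about 0.375 to 0.9 m from the base axis. Payload 3.1 kg.
Tool frame: the origin (TCP) lies midway between the tips of the shut fingers; the grasp point (between the pads) lies 19 mm behind it; z points along the fingers, y is the line along which they close (so a half turn about z gives the same grasp; the last joint's range is limited). The gripper opens to 85 mm and grips with 20 to 120 N. Pads are 22 mm wide; open, the fingers measure 114 mm over their backs; the gripper's body (76 mm by 85 mm) begins 54 mm behind the grasp point. The pads swing forward as they close: fully open they stand 13 mm farther back than shut.
Start: joints at [-1.421, 0.527, 1.433, -0, 1.181, -0.178], TCP at [0.202, -0.591, 0.231] pointing down, gripper open.
Joint ranges: [-3.08, 3.08], [-0.75, 2.2], [0.22, 2.44], [-1.43, 4.57], [0, 2.65], [-2.85, 2.85]. Speed limits (rad/s): [2.79, 2.79, 3.14, 3.14, 3.14, 3.14].

## Interface

Orientations are given as a unit quaternion [x, y, z, w].
In Python, from station import manip gives the robot as it stands.
- The arm moves only by the tool step_arm, never from a script. Its argument "targets" is text: rows parted by semicolons, each of 4 numbers parted by spaces: the shift along the tool's x, y, z in mm, then the turn about the tool's z in degrees. A call has 1 to 12 rows; each row is the pose to reach, as a shift and turn from the pose commanded when the call began, along the tool's axes at that moment; what a row does not reach only later rows make up. A row lasts 1/10 s, in which the tool goes at most 50 mm and 8.59 degrees, less where a joint would pass 70% of its speed; a pose out of reach is approached as far as the arm can. A call with a gripper value outside its range is refused whole. "gripper" is the closure, from 0 (fully open) to 1 (shut), set as the call begins (left out, the last holds). The fingers move at their own pace and stop on an object; "squeeze" is the grip in N (left out, the last holds). Time passes only in rows, so rows that repeat a pose let the fingers close. It gives the time, the measured TCP pose, the force, the opening and the grip force at its end, in the units of the state.
- manip.sense(): the state, without advancing time (a new reading comes with each control period).
- manip.snapshot(name): name is "side" or "top" or "wrist"; returns the picture (420x560x3 uint8, red, green, blue); there is no depth.
- manip.get_calibration(name): a dict with "fov_y" (degrees; the focal length in pixels is half the picture's height over the tangent of half this angle, whatever the lens; pixels are square), "cx", "cy" (the principal point, pixels), "extrinsics" (4x4, takes a point from camera to world coordinates); the wrist camera has in their place "tool_from_camera" (4x4, takes a point from camera to tool coordinates, whose origin is the TCP and whose axes are the flange's). Camera axes: x right, y down, z forward; pixel columns grow to the right and rows downward; lengths in m; the calibration is good to about 2 mm. A picture is of the moment at which its call begins: read the wrist's pose just before it. get_calibration takes no time and is no camera call.
- manip.sign_off(): hands the job in; it is judged then, once.
Trained networks look in the newest picture that a camera, given by its name, has taken for a name from the list of things; names that differ only in an ending like _2 or _b are one class to them, and where a whole thing is asked for, a point or a joint stands for the part that bears it (a point fixed in the world has none). Each returns a list of dicts, best first, with "p" (0 to 1); they miss things now and then, are a little off and sometimes report something else, mostly with a low value. They report only what shows in the picture. A call takes as long as a camera call. They do not tell look-alikes from the thing itself.
- manip.recognise(camera, query): "position" ([column, row] in pixels, amid what is visible of it).
- manip.masks_of(camera, query): "pixels" (420x560 bool, what is visible of it) and "position" ([column, row] in pixels, amid what is visible of it).
- manip.mark_of(camera, query): "position" ([column, row] in pixels: a listed point, or the origin of a listed thing).
The state is a dict: "t": time; "q": joint angles; "qd": joint speeds; "tau": joint torques, N m; "tcp_pos": TCP position; "tool_rot": TCP orientation; "force": force on the tool from outside, world axes, zero at the start; "ft_torque": the same for the moment, N m; "finger_gap": opening from 0.0 (shut) to 1.0 (fully open); "gripper_force": force on a finger pad.
Only numpy, scipy, OpenCV 4.12 (cv2) and the standard library are available. Lean on these libraries where they do the work, as an engineer would, in place of code of your own. Each camera call takes 0.05 s, during which the arm holds its last target. There are 200 camera calls.

## Task

Stand the square sample cup, mouth up, on the worktop with its middle under the open nose of the ball dispenser's chute. Only then pull the dispenser's spring gate out sideways by its upright tab until the tab is level with the tick mark on the bar beside it, so that all three balls run into the cup, and keep it there: the program finishes while the gripper still holds the gate at the mark. Leave everything else where it is.

Things in the scene. Friction and masses are not known exactly. Their poses are not given: they have to be found in the camera images.
- cup: plain square aluminium sample cup, 50x50 mm outside, 92 high, walls 3 mm, floor 3 mm, about 0.1 kg. Origin at the centre of its floor's outside; z points up out of the mouth; it stands mouth up; x and y are square to its sides.
- dispenser: ball dispenser, fixed. Origin on the worktop under the magazine; -x points along the chute (roughly to the robot), +y is the way the gate pulls out, z up. mm: base plate x -43 to 55, y +-50, 12 high; column behind; guide frame x +-23, y +-60, z 154 to 172; clear magazine tube 23 across, collar 33, top z 230. Open chute 25 wide, falling 28 degrees to -x, sides 10 high, ending in a nose with a flap across it, x -92, z 100 to 122.
- chute_lip (a point): end of the chute's floor, where the balls leave it, 102 mm above the worktop (the floor's underside there is about 98 mm up: the upright cup passes beneath)
- cup_spot (a point): point on the worktop, 12 mm out from below the chute lip, where the middle of the cup should stand: the flap of the chute's nose turns the balls down there; the nose's opening is 20x19 mm, its lowest edge 100 mm up
- gate (a joint): how far the spring gate is pulled out (m): 0 shut (start), 0.030 at the mark, where the gate's hole lies under the magazine; 0.045 stop, where the hole has gone past. Slides along dispenser +y; the spring pulls it back with 3.6 N at 0 and 7.2 N at the mark.
- grip_tab (a point): point in the gate's upright flat grip tab, moves with the gate. Tab 12 mm thick (dispenser x), 18 mm wide (dispenser y), from 165 to 215 mm above the worktop; this point is on its centre line, 195 mm up.
- mark (a point): small upright tick on the pointer bar beside the tab (fixed, 167 mm up, 20 mm to -x of the tab's path); the middle of the tab is level with it, along dispenser y, at the mark
- ball0_center (a point): centre of steel ball 1 of 3, 14 mm in diameter, stacked in the magazine tube on the gate at the start
- ball1_center (a point): centre of steel ball 2 of 3, 14 mm in diameter, stacked in the magazine tube on the gate at the start
- ball2_center (a point): centre of steel ball 3 of 3, 14 mm in diameter, stacked in the magazine tube on the gate at the start
- eyepiece_10: bystander: black eyepiece standing, 37 mm across, 44 high; origin under its middle
- vial_1: bystander: small screw vial standing, 22 mm across, 47 high; origin under its middle
- petri_dish_a: bystander: round dish with lid, 60 mm across, 14 high; origin under its middle
- objective_can: bystander: round can with black screw top, 34 mm across, 59 high; origin under its middle
- lens_spray: bystander: slim pump spray bottle, 31 mm across, 104 high; origin under its middle
- screwdriver_ph0: bystander: small screwdriver lying along its own y axis, 156 long, 11 high; origin under its middle
There are look-alikes about, which are no part of the job. Leave any red or yellow look-alike of the cup alone.

How it is judged:
By the outcome, as a careful person would: the job done as asked, in the order asked, and still so for the second after the job is handed in, while the arm keeps its last pose, push and grip.
It also fails if it takes over 54 s, if anything falls off the work surface, if the arm or the gripper's body presses on something with over 40 N, if the wrist force passes 120 N, or if a joint passes its speed limit or range.

## Working session

There is one attempt and no reset: what is moved stays moved. The work goes in short steps, Python scripts to look and compute and a tool call to move; the robot and the scene stay as the last step left them, time stands still between calls to the robot, and variables do not carry over. Pictures are saved under pics/ and viewed, at most 10 in all, crops included, and the job is handed in when it is done.

Besides the shell and the picture viewer there is one more tool, called after "Emit:" as name(argument=value, ...) on one line, values as JSON. step_arm: Moves the arm, as the interface text tells. Its arguments: {"type":"object","properties":{"targets":{"type":"string"},"gripper":{"type":"number"},"squeeze":{"type":"number"}},"required":["targets"]}

```bash
mkdir -p pics
cat > h.py <<'E'
import numpy as np, cv2
from station import manip
from scipy.spatial.transform import Rotation as R
def cam(n):
    c=manip.get_calibration(n); f=210/np.tan(np.radians(c['fov_y'])/2)
    if 'extrinsics' in c: T=np.array(c['extrinsics'])
    else:
        s=manip.sense(); W=np.eye(4); W[:3,:3]=R.from_quat(s['tool_rot']).as_matrix(); W[:3,3]=s['tcp_pos']; T=W@np.array(c['tool_from_camera'])
    return f,c['cx'],c['cy'],T
def ray(n,px,C=None):
    f,cx,cy,T=C or cam(n); d=T[:3,:3]@np.array([(px[0]-cx)/f,(px[1]-cy)/f,1]); return T[:3,3],d
def atz(n,px,z,C=None):
    o,d=ray(n,px,C); return o+d*(z-o[2])/d[2]
def proj(n,p,C=None):
    f,cx,cy,T=C or cam(n); q=T[:3,:3].T@(np.array(p)-T[:3,3]); return np.array([f*q[0]/q[2]+cx,f*q[1]/q[2]+cy])
def tri(a,b):
    A=[];B=[]
    M=np.zeros((3,3));v=np.zeros(3)
    for o,d in (a,b):
        d=d/np.linalg.norm(d);P=np.eye(3)-np.outer(d,d);M+=P;v+=P@o
    x=np.linalg.solve(M,v); return x,max(np.linalg.norm((np.eye(3)-np.outer(d,d)/(d@d))@(x-o)) for o,d in (a,b))
def save(n,name,im=None):
    im=manip.snapshot(n) if im is None else im
    cv2.imwrite(f'pics/{name}.png',im[:,:,::-1]); return im
E
python3 - <<'E'
from h import *
np.set_printoptions(precision=4,suppress=True)
ims=[save(n,n+'0') for n in('side','top')]
for n in('side','top'):
    print(n,cam(n)[3].round(3).tolist())
    for q in['cup','dispenser','chute_lip','cup_spot','grip_tab','mark','ball0_center']:
        print(q,[(np.round(d['position'],1).tolist(),round(d['p'],2)) for d in manip.mark_of(n,q)][:4])
E
```

```text
side [[0.997, 0.05, -0.06, 0.541], [0.078, -0.595, 0.8, -1.265], [0.004, -0.802, -0.597, 0.918], [0.0, 0.0, 0.0, 1.0]]
cup [([263.1, 265.4], 0.98), ([241.4, 308.1], 0.89), ([301.5, 365.0], 0.68), ([320.4, 333.2], 0.52)]
dispenser [([307.4, 284.7], 0.7)]
chute_lip [([282.4, 252.4], 0.68)]
cup_spot [([260.0, 265.6], 0.62)]
grip_tab [([312.2, 214.3], 0.63)]
mark [([305.9, 216.5], 0.89)]
ball0_center [([252.6, 226.5], 0.45)]
top [[-0.011, -0.981, 0.195, 0.207], [-1.0, 0.015, 0.02, -0.237], [-0.023, -0.194, -0.981, 1.501], [0.0, 0.0, 0.0, 1.0]]
cup [([419.7, 192.1], 0.92), ([371.4, 245.8], 0.83), ([318.1, 236.1], 0.6)]
dispenser [([334.5, 190.6], 0.57)]
chute_lip [([332.9, 207.0], 0.67)]
cup_spot [([334.2, 216.9], 0.75), ([306.1, 183.9], 0.55)]
grip_tab [([317.7, 175.6], 0.55)]
mark [([305.4, 184.7], 0.9)]
ball0_center []
```

View pics/side0.png

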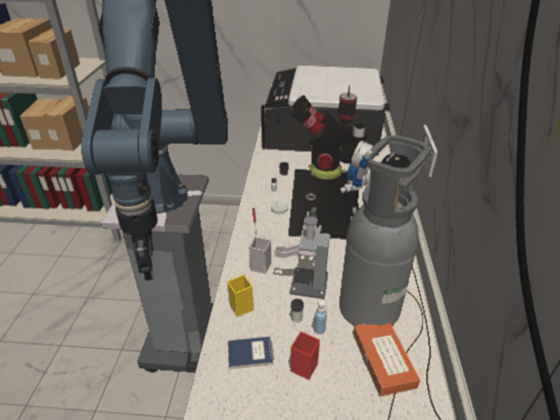

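View pics/top0.png

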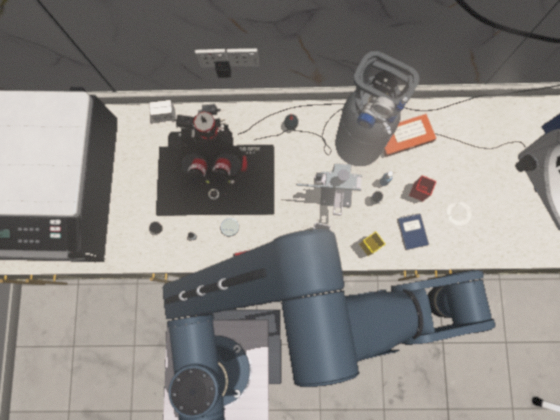

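The side view shows three square cups: grey aluminium at (261,255), yellow at (241,296) and red at (305,355). The grey one fits "plain aluminium". The dispenser is at about (310,265), with its chute pointing left. I'll confirm with an enlarged crop.

Run:
```python
from h import *
np.set_printoptions(precision=4,suppress=True)
s=cv2.imread('pics/side0.png'); t=cv2.imread('pics/top0.png')
a=cv2.resize(s[195:305,230:340],(600,600),interpolation=cv2.INTER_CUBIC)[:, :400+200]
cv2.imwrite('pics/c1.png',a)
print('f',cam('side')[0],cam('top')[0])
for q,z,ps,pt in [('cup',0,(263.1,265.4),(318.1,236.1)),('disp',0,(307.4,284.7),(334.5,190.6)),('lip',.102,(282.4,252.4),(332.9,207)),('spot',0,(260,265.6),(334.2,216.9)),('tab',.195,(312.2,214.3),(317.7,175.6)),('mark',.167,(305.9,216.5),(305.4,184.7))]:
    print(q,atz('side',ps,z),atz('top',pt,z),tri(ray('side',ps),ray('top',pt)))
for n in('side','top'):
  manip.snapshot(n)
  for q in ['cup','dispenser','eyepiece_10','vial_1','petri_dish_a','objective_can','lens_spray','screwdriver_ph0']:
    if q in('cup',):
      for d in manip.masks_of(n,q)[:3]:
        m=d['pixels'];ys,xs=np.where(m);print(n,q,d['p'],xs.min(),xs.max(),ys.min(),ys.max())
    else: print(n,q,[(atz(n,d['position'],0),round(d['p'],2)) for d in manip.mark_of(n,q)][:2])
```

```text
f 439.8944474097523 468.15102962736967
cup [ 0.419  -0.3242  0.    ] [ 0.41   -0.3241  0.    ] (array([ 0.4146, -0.3232, -0.0025]), np.float64(0.004340641349749483))
disp [ 0.5526 -0.3914  0.    ] [ 0.5597 -0.3817  0.    ] (array([ 0.5569, -0.3832, -0.0068]), np.float64(0.004370353198339794))
lip [ 0.4796 -0.3741  0.102 ] [ 0.4846 -0.3654  0.102 ] (array([ 0.4824, -0.3666,  0.0964]), np.float64(0.003370404397238082))
spot [ 0.4099 -0.3258  0.    ] [ 0.472  -0.3779  0.    ] (array([ 0.4394, -0.3781,  0.0602]), np.float64(0.02248000961650167))
tab [ 0.5555 -0.3175  0.195 ] [ 0.5589 -0.3162  0.195 ] (array([ 0.5572, -0.3164,  0.1949]), np.float64(0.001747067828534455))
mark [ 0.5388 -0.2924  0.167 ] [ 0.5395 -0.2812  0.167 ] (array([ 0.5401, -0.2817,  0.1593]), np.float64(0.0013820224963167396))
side cup 0.93 249 270 237 273
side cup 0.73 227 253 275 316
side cup 0.57 290 319 332 378
side dispenser [(array([ 0.5513, -0.3946,  0.    ]), 0.71), (array([ 0.5918, -0.5535,  0.    ]), 0.63)]
side eyepiece_10 [(array([0.4407, 0.2024, 0.    ]), 0.52)]
side vial_1 []
side petri_dish_a [(array([ 0.4405, -0.0512,  0.    ]), 0.5)]
side objective_can [(array([ 0.5255, -0.512 , -0.    ]), 0.77)]
side lens_spray [(array([ 0.5829, -0.5502,  0.    ]), 0.6), (array([ 0.4669, -0.3766, -0.    ]), 0.15)]
side screwdriver_ph0 [(array([ 0.3708, -0.1489,  0.    ]), 0.52)]
top cup 0.94 410 435 175 199
top cup 0.61 360 384 231 254
top cup 0.47 314 329 223 228
top dispenser [(array([ 0.5567, -0.382 ,  0.    ]), 0.92)]
top eyepiece_10 [(array([0.4569, 0.1901, 0.    ]), 0.63), (array([0.4219, 0.0923, 0.    ]), 0.55)]
top vial_1 [(array([0.4115, 0.0917, 0.    ]), 0.42)]
top petri_dish_a [(array([ 0.4332, -0.0377,  0.    ]), 0.68), (array([ 0.6238, -0.3296,  0.    ]), 0.4)]
top objective_can [(array([ 0.5365, -0.5105,  0.    ]), 0.62)]
top lens_spray [(array([ 0.5851, -0.5453,  0.    ]), 0.59)]
top screwdriver_ph0 []
```

View pics/c1.png

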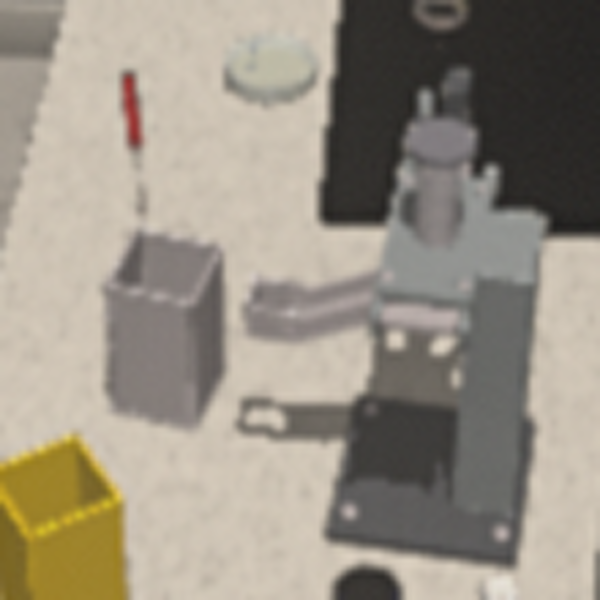

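The crop confirms the grey aluminium cup, upright and just left of the chute nose. Next I'll take a closer view with the wrist camera.

```bash
cat >> h.py <<'E'
def shift(p,yaw=None):
    s=manip.sense(); M=R.from_quat(s['tool_rot']).as_matrix()
    d=M.T@(np.array(p)-s['tcp_pos'])*1000
    return d.round(1)
def info():
    s=manip.sense(); M=R.from_quat(s['tool_rot']).as_matrix()
    print('t',round(s['t'],2),'tcp',np.round(s['tcp_pos'],4),'x',M[:,0].round(3),'y',M[:,1].round(3),'z',M[:,2].round(3),'F',np.round(s['force'],1),'gap',round(s['finger_gap'],3),'gf',round(s['gripper_force'],1),'q',np.round(s['q'],2))
E
python3 - <<'E'
from h import *
info(); print(np.array(manip.get_calibration('wrist')['tool_from_camera']).round(3).tolist(),manip.get_calibration('wrist')['fov_y'])
print(shift([.40,-.36,.40]))
E
```

```text
t 1.7 tcp [ 0.2018 -0.5915  0.2313] x [0.946 0.323 0.   ] y [ 0.323 -0.946  0.   ] z [ 0. -0. -1.] F [ 0.9 -0.4 -0.5] gap 0.995 gf 0.0 q [-1.42  0.53  1.43  0.    1.18 -0.18]
[[0.0, -0.952, -0.306, 0.079], [1.0, 0.0, -0.0, -0.0], [0.0, -0.306, 0.952, -0.143], [0.0, 0.0, 0.0, 1.0]] 59.59598068228258
[ 262.3 -155.1 -168.7]
```

Emit:
step_arm(targets="0 0 -50 0; 40 -20 -100 0; 85 -40 -150 0; 130 -60 -150 0; 175 -80 -150 0; 220 -105 -150 0; 265 -125 -150 0; 310 -145 -150 0; 325 -154 -150 0; 325 -154 -150 0; 325 -154 -150 0; 325 -154 -150 0", gripper=0)

```text
t: 2.9
tcp_pos: [0.4591, -0.3415, 0.3813]
tool_rot: [0.987, 0.163, -0.0, 0.0]
force: [-0.1, -0.1, -1.0]
finger_gap: 0.998
gripper_force: 0.0
```

Run:
```python
from h import *
np.set_printoptions(precision=4,suppress=True)
info()
for n in('wrist','top','side'):
    C=cam(n); im=save(n,n+'1')
    for q,z in [('cup',0),('dispenser',0),('chute_lip',.102),('cup_spot',0),('grip_tab',.195),('mark',.167),('ball0_center',.18)]:
        print(n,q,[(np.round(d['position'],1).tolist(),round(d['p'],2),atz(n,d['position'],z,C)) for d in manip.mark_of(n,q)][:3])
    for d in manip.masks_of(n,'cup')[:3]:
        c,_=cv2.findContours(d['pixels'].astype('uint8'),0,2); c=max(c,key=cv2.contourArea)
        print('mask',round(d['p'],2),np.round(d['position'],1),cv2.approxPolyDP(cv2.convexHull(c),3,True)[:,0].tolist())
im=cv2.imread('pics/wrist1.png'); cv2.imwrite('pics/wrist1b.png',cv2.resize(im,(800,600),interpolation=cv2.INTER_CUBIC))
```

```text
t 2.9 tcp [ 0.4591 -0.3415  0.3813] x [ 0.947  0.322 -0.001] y [ 0.322 -0.947  0.   ] z [-0. -0. -1.] F [-0.1 -0.1 -1. ] gap 0.998 gf 0.0 q [-0.83  0.32  1.36 -0.    1.47  0.41]
wrist cup [([262.0, 171.7], 0.85, array([ 0.4133, -0.3273,  0.    ])), ([354.0, 225.8], 0.83, array([ 0.3783, -0.4865,  0.    ])), ([508.7, 151.6], 0.78, array([ 0.5555, -0.6533,  0.    ]))]
wrist dispenser [([332.9, 92.0], 0.65, array([ 0.5504, -0.3848,  0.    ]))]
wrist chute_lip [([317.4, 149.3], 0.89, array([ 0.4826, -0.3774,  0.102 ]))]
wrist cup_spot []
wrist grip_tab [([293.1, 57.4], 0.88, array([ 0.5594, -0.3176,  0.195 ]))]
wrist mark [([257.1, 70.1], 0.58, array([ 0.5407, -0.2902,  0.167 ]))]
wrist ball0_center []
mask 0.87 [259.5 182.8] [[255, 148], [286, 169], [286, 183], [264, 215], [231, 195]]
mask 0.77 [363.8 236.9] [[367, 207], [383, 231], [389, 263], [353, 272], [335, 215]]
mask 0.74 [531.5 157. ] [[486, 153], [511, 130], [558, 137], [559, 186], [546, 194], [504, 176]]
top cup [([316.4, 238.4], 0.74, array([ 0.4026, -0.3184,  0.    ])), ([420.1, 192.7], 0.7, array([ 0.5482, -0.6605,  0.    ])
[... 926 characters left out ...]
y([ 0.5565, -0.3992, -0.    ]))]
side chute_lip [([282.6, 251.3], 0.97, array([ 0.4798, -0.3696,  0.102 ])), ([278.1, 277.5], 0.66, array([ 0.4757, -0.4696,  0.102 ]))]
side cup_spot [([275.1, 277.4], 0.74, array([ 0.4589, -0.3705,  0.    ]))]
side grip_tab [([313.4, 214.2], 0.67, array([ 0.5587, -0.3168,  0.195 ]))]
side mark [([306.3, 217.6], 0.7, array([ 0.54  , -0.2973,  0.167 ]))]
side ball0_center []
mask 0.94 [302.2 353.4] [[300, 332], [318, 340], [316, 365], [309, 378], [290, 370], [290, 350]]
mask 0.92 [242.9 296.8] [[245, 275], [252, 286], [253, 310], [236, 316], [229, 304], [227, 281]]
mask 0.75 [261.8 254.3] [[254, 237], [270, 241], [270, 264], [265, 273], [250, 269], [249, 246]]
```

View pics/wrist1b.png

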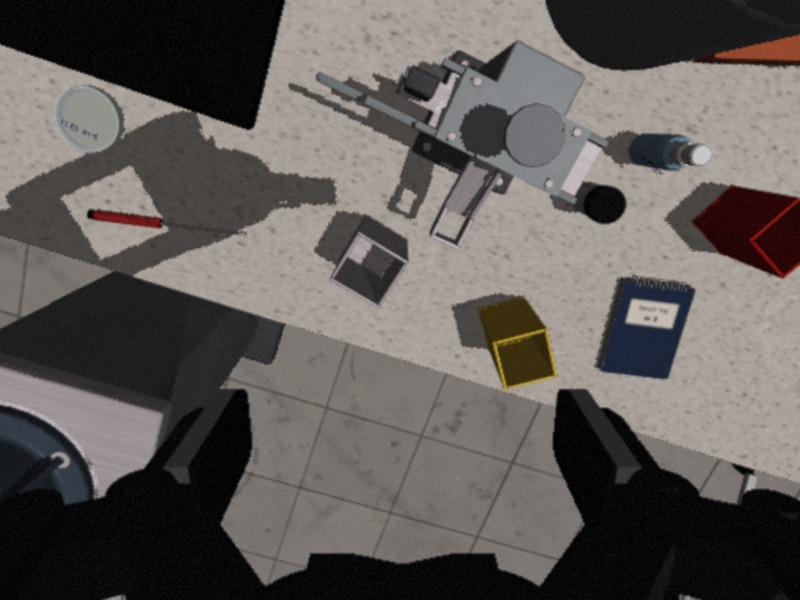

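The wrist view shows the grey cup's rim centred near (370,267) in the 800 px picture. The nose's end edge runs (431,234)–(457,247), the tab is at (421,82) and the magazine top at (535,134).

Run:
```python
from h import *
np.set_printoptions(precision=4,suppress=True)
C=cam('wrist'); w=lambda u,v,z: atz('wrist',(u*.7,v*.7),z,C)
r=np.array([w(*p,.092) for p in[(362,231),(408,258),(381,304),(331,277)]])
print('rim',r,r.mean(0)); 
for i in range(4):
    e=r[(i+1)%4]-r[i]; print(np.linalg.norm(e[:2]),np.degrees(np.arctan2(e[1],e[0])))
print('floor corners',w(331,277,.092))
print('nose',w(431,234,.122),w(457,247,.122)); print('mag',w(535,134,.23)); print('tabtop',w(424,77,.215))
print('frame corner', w(583,202,.172), w(607,143,.172))
for lam in ('pbar',): print('bar',w(317,75,.167),w(435,130,.167))
im=cv2.imread('pics/wrist1.png'); cv2.imwrite('pics/c2.png',cv2.resize(im[25:220,195:455],(800,600),interpolation=cv2.INTER_CUBIC))
```

```text
rim [[ 0.4435 -0.311   0.092 ]
 [ 0.434  -0.355   0.092 ]
 [ 0.3873 -0.3462  0.092 ]
 [ 0.3968 -0.2979  0.092 ]] [ 0.4154 -0.3275  0.092 ]
0.04494833449264957 -102.2080180585419
0.04747515832185147 169.30414040287988
0.049176811889429566 78.95019494851516
0.04854332026540182 -15.710507927504043
floor corners [ 0.3968 -0.2979  0.092 ]
nose [ 0.4649 -0.3629  0.122 ] [ 0.4618 -0.3857  0.122 ]
mag [ 0.553  -0.3844  0.23  ]
tabtop [ 0.5618 -0.3186  0.215 ]
frame corner [ 0.5269 -0.4458  0.172 ] [ 0.5666 -0.4444  0.172 ]
bar [ 0.5453 -0.2548  0.167 ] [ 0.5382 -0.3367  0.167 ]
```

View pics/c2.png

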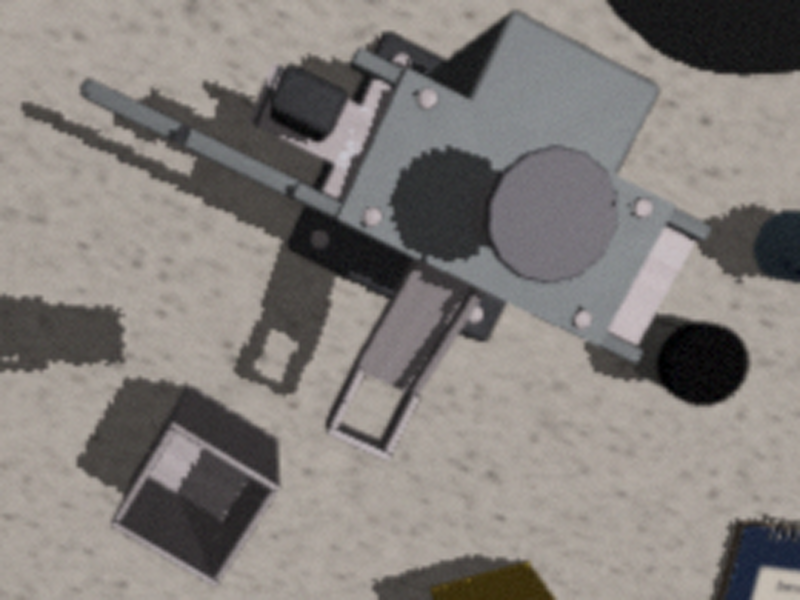

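The crop gives the rim corners as (172,423), (277,487), (217,580) and (116,520). The nose end is (330,430)–(390,455), the floor end (365,370)–(400,388), the tab top (308,102) and the tick (180,134).

Run:
```python
from h import *
np.set_printoptions(precision=4,suppress=True)
C=cam('wrist'); w=lambda u,v,z: atz('wrist',(195+u/3.077-.3,25+v/3.077-.3),z,C)
r=np.array([w(*p,.092) for p in[(172,423),(277,487),(217,580),(116,520)]])
print('rim',r.mean(0)); 
for i in range(4):
    e=r[(i+1)%4]-r[i]; print(np.linalg.norm(e[:2]),np.degrees(np.arctan2(e[1],e[0])))
for nm,*p in [('noseL',330,430,.122),('noseR',390,455,.122),('floorL',362,370,.102),('floorR',400,388,.102),('tab',308,102,.215),('tick',180,134,.17),('frameL',340,215,.172),('frameR',610,340,.172),('barL',90,88,.167),('barR',330,212,.167),('mag',555,213,.23)]: print(nm,w(*p))
```

```text
rim [ 0.4141 -0.3266  0.092 ]
0.04816278187446805 -103.2337786479625
0.045781881752750206 166.93278450574607
0.04725592968603761 76.48527595091078
0.04556185625563999 -11.925181833895389
noseL [ 0.4643 -0.3634  0.122 ]
noseR [ 0.4627 -0.3872  0.122 ]
floorL [ 0.4861 -0.3694  0.102 ]
floorR [ 0.4844 -0.3852  0.102 ]
tab [ 0.5586 -0.3181  0.215 ]
tick [ 0.5417 -0.2858  0.17  ]
frameL [ 0.5354 -0.3381  0.172 ]
frameR [ 0.5276 -0.4297  0.172 ]
barL [ 0.5453 -0.2567  0.167 ]
barR [ 0.5353 -0.3352  0.167 ]
mag [ 0.5531 -0.3849  0.23  ]
```

Emit:
step_arm(targets="0 0 0 -8.5; -10 -8 10 -17; -20 -16 20 -25.5; -30 -24 30 -34; -44 -32 40 -42.5; -44 -32 50 -51; -44 -32 60 -59.5; -44 -32 70 -68; -44 -32 80 -76.5; -44 -32 90 -85; -44 -32 100 -93.5; -44 -32 100 -102")

```text
t: 5.45
tcp_pos: [0.4071, -0.3241, 0.2799]
tool_rot: [0.491, 0.871, 0.001, -0.001]
force: [-0.2, 0.4, 0.4]
finger_gap: 0.999
gripper_force: 0.0
```

Emit:
step_arm(targets="0 0 0 -8.5; 0 0 0 -17; 0 0 0 -25.5; 0 0 0 -34; 0 0 0 -42.5; 0 0 0 -46.7; 0 0 0 -46.7; 0 0 0 -46.7")

```text
t: 6.25
tcp_pos: [0.4077, -0.3248, 0.2814]
tool_rot: [0.109, 0.994, -0.0, 0.0]
force: [-0.2, -0.2, -0.0]
finger_gap: 1.003
gripper_force: 0.0
```

Run:
```python
from h import *
np.set_printoptions(precision=4,suppress=True)
info()
for p in ([.4067,-.3251,.062],): print(shift(p))
C=cam('wrist'); im=save('wrist','wrist2')
print([(np.round(d['position'],1),round(d['p'],2),atz('wrist',d['position'],0,C)) for d in manip.mark_of('wrist','cup')][:3])
for q,z in (('chute_lip',.102),('cup_spot',0)): print(q,[(round(d['p'],2),atz('wrist',d['position'],z,C)) for d in manip.mark_of('wrist',q)][:3])
cv2.imwrite('pics/w2.png',cv2.resize(cv2.imread('pics/wrist2.png'),(800,600),interpolation=cv2.INTER_CUBIC))
```

```text
t 6.25 tcp [ 0.4077 -0.3248  0.2814] x [-0.976  0.217 -0.   ] y [ 0.217  0.976 -0.   ] z [ 0. -0. -1.] F [-0.2 -0.2 -0. ] gap 1.003 gf 0.0 q [-0.89  0.33  1.63 -0.    1.19 -2.24]
[  1.   -0.5 219.4]
[(array([279.4, 160.8]), 0.94, array([ 0.4116, -0.3272,  0.    ])), (array([142.7, 161.8]), 0.84, array([ 0.378 , -0.4838,  0.    ])), (array([ 65.6, 311.3]), 0.57, array([ 0.5483, -0.6513,  0.    ]))]
chute_lip [(0.94, array([ 0.486 , -0.3811,  0.102 ]))]
cup_spot [(0.22, array([ 0.3693, -0.1258,  0.    ]))]
```

View pics/w2.png

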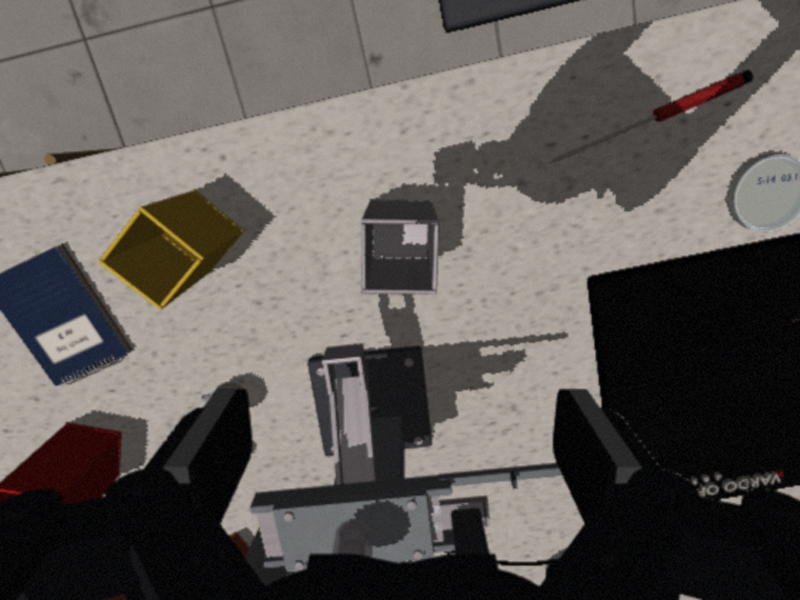

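Cup rim centred at (400,257), square to the tool; the nose end is (323,360)–(361,358). The alignment is good, so I'll refine the numbers and descend.

Run:
```python
from h import *
np.set_printoptions(precision=4,suppress=True)
C=cam('wrist'); w=lambda u,v,z: atz('wrist',(u*.7,v*.7),z,C)
r=np.array([w(*p,.092) for p in[(362,221),(438,222),(436,293),(363,291)]]);print('rim',r,r.mean(0))
print('nose',w(323,360,.122),w(361,358,.122), 'open', w(344,369,.11))
print(shift([*r.mean(0)[:2],.062]))
```

```text
rim [[ 0.3838 -0.3448  0.092 ]
 [ 0.3949 -0.2976  0.092 ]
 [ 0.4413 -0.3082  0.092 ]
 [ 0.4295 -0.3553  0.092 ]] [ 0.4124 -0.3265  0.092 ]
nose [ 0.4597 -0.3866  0.122 ] [ 0.4635 -0.3628  0.122 ] open [ 0.474  -0.3779  0.11  ]
[ -4.9  -0.7 219.3]
```

Emit:
step_arm(targets="0 0 50 0; 0 0 100 0; 0 0 130 0; 0 0 130 0")

```text
t: 6.85
tcp_pos: [0.4055, -0.3222, 0.1475]
tool_rot: [0.109, 0.994, 0.004, -0.004]
force: [0.1, 0.0, 0.0]
finger_gap: 1.0
gripper_force: 0.0
```

Emit:
step_arm(targets="2 0 40 0; 2 0 80 0; 2 0 89 0; 2 0 89 0; 2 0 89 0")

```text
t: 7.35
tcp_pos: [0.4069, -0.3256, 0.0642]
tool_rot: [0.109, 0.994, -0.001, 0.001]
force: [0.5, 0.5, 0.7]
finger_gap: 0.996
gripper_force: 0.0
```

Emit:
step_arm(targets="0 0 0 0; 0 0 0 0; 0 0 0 0; 0 0 0 0; 0 0 0 0; 0 0 0 0; 0 0 0 0; 0 0 0 0", gripper=1, squeeze=40)

```text
t: 8.15
tcp_pos: [0.4065, -0.3252, 0.0638]
tool_rot: [0.109, 0.994, -0.001, 0.001]
force: [-0.0, 0.5, 6.2]
finger_gap: 0.58
gripper_force: 40.7
```

Emit:
step_arm(targets="0 0 -3 0; 0 0 -3 0; 0 0 -3 0")

```text
t: 8.45
tcp_pos: [0.4057, -0.3241, 0.0654]
tool_rot: [0.109, 0.994, 0.0, -0.0]
force: [0.2, -0.4, -0.3]
finger_gap: 0.58
gripper_force: 41.5
```

Run:
```python
from h import *
np.set_printoptions(precision=4,suppress=True)
info()
for p in ([.4040,-.3755,.064],[.4635,-.3755,.064],[.4635,-.3755,.061]): print(shift(p))
C=cam('wrist'); save('wrist','wrist3')
for q,z in (('cup',0.002),('chute_lip',.102)): print(q,[(np.round(d['position'],1),round(d['p'],2),atz('wrist',d['position'],z,C)) for d in manip.mark_of('wrist',q)][:3])
```

```text
t 8.45 tcp [ 0.4057 -0.3241  0.0654] x [-0.976  0.216  0.   ] y [0.216 0.976 0.   ] z [-0.  0. -1.] F [ 0.2 -0.4 -0.3] gap 0.58 gf 41.5 q [-0.89  0.65  1.83  0.    0.66 -2.24]
[ -9.4 -50.5   1.4]
[-67.5 -37.7   1.4]
[-67.5 -37.7   4.4]
cup [(array([ 15.3, 230.9]), 0.67, array([ 0.3764, -0.4816,  0.002 ])), (array([279.7, 232.7]), 0.57, array([ 0.4119, -0.3258,  0.002 ]))]
chute_lip []
```

Emit:
step_arm(targets="-3 -15 0 -2; -6 -30 0 -4; -9 -42 0 -7; -11 -51 0 -7; -11 -51 0 -7; -11 -51 0 -7")

```text
t: 9.2
tcp_pos: [0.4052, -0.3758, 0.065]
tool_rot: [0.048, 0.999, 0.001, -0.0]
force: [-0.7, 0.3, -1.4]
finger_gap: 0.575
gripper_force: 41.6
```

Run:
```python
from h import *
info(); print(shift([.466,-.3765,.064]))
im=save('side','s4')[185:305,220:340]; a=cv2.resize(im,(600,600),interpolation=cv2.INTER_CUBIC); cv2.imwrite('pics/s4c.png',a[:,:,::-1])
```

```text
t 9.2 tcp [ 0.4052 -0.3758  0.065 ] x [-0.995  0.096  0.001] y [0.096 0.995 0.001] z [-0.001  0.001 -1.   ] F [-0.7  0.3 -1.4] gap 0.575 gf 41.6 q [-0.95  0.68  1.74  0.    0.72 -2.42]
[-60.6   5.2   1. ]
```

View pics/s4c.png

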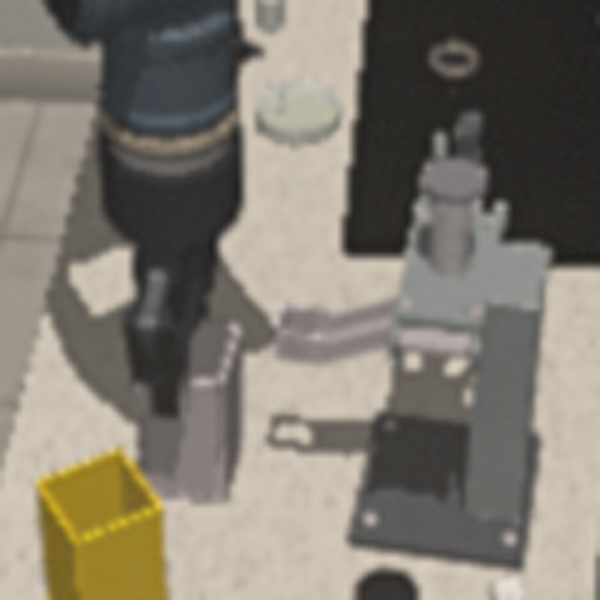

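The cup (crop about (195,420)) is held upright, clear of the nose. I'll advance gently under the chute.

Emit:
step_arm(targets="-8 1 0 0; -16 2 0 0; -24 2 0 0; -32 3 0 0; -32 3 0 0")

```text
t: 9.75
tcp_pos: [0.4393, -0.3767, 0.0654]
tool_rot: [0.047, 0.999, -0.001, 0.001]
force: [0.1, 1.4, -0.6]
finger_gap: 0.577
gripper_force: 41.6
```

Emit:
step_arm(targets="-6 0 0 0; -12 1 0 0; -18 1 0 0; -24 2 0 0; -29 2 0 0; -29 2 0 0; -29 2 0 0")

```text
t: 10.45
tcp_pos: [0.4667, -0.3771, 0.0652]
tool_rot: [0.048, 0.999, 0.0, -0.0]
force: [0.1, 0.0, -0.5]
finger_gap: 0.578
gripper_force: 41.6
```

Run:
```python
from h import *
np.set_printoptions(precision=4,suppress=True)
info(); print(shift([.466,-.3765,.061]))
for n in('side','top'):
    save(n,n+'5')
    for q,z in (('cup',0.003),('chute_lip',.102),('cup_spot',0)): print(q,[(np.round(d['position'],1),round(d['p'],2),atz(n,d['position'],z)) for d in manip.mark_of(n,q)][:4])
im=cv2.imread('pics/side5.png')[185:305,220:340]; cv2.imwrite('pics/s5c.png',cv2.resize(im,(600,600),interpolation=cv2.INTER_CUBIC))
```

```text
t 10.45 tcp [ 0.4667 -0.3771  0.0652] x [-0.995  0.095  0.   ] y [0.095 0.995 0.   ] z [-0.  0. -1.] F [ 0.1  0.  -0.5] gap 0.578 gf 41.6 q [-0.87  0.72  1.62 -0.    0.8  -2.34]
[0.7 0.6 4.2]
cup [(array([282.3, 281.2]), 0.94, array([ 0.4809, -0.3866,  0.003 ])), (array([303.6, 364.2]), 0.83, array([ 0.5511, -0.6499,  0.003 ])), (array([242.2, 307. ]), 0.82, array([ 0.3811, -0.4896,  0.003 ]))]
chute_lip [(array([281.6, 249.5]), 0.78, array([ 0.4765, -0.3625,  0.102 ]))]
cup_spot [(array([275.3, 278.6]), 0.91, array([ 0.4599, -0.3752,  0.    ])), (array([312.3, 213.5]), 0.45, array([ 0.5598, -0.0572,  0.    ]))]
cup [(array([419.4, 192.3]), 0.72, array([ 0.5489, -0.6575,  0.003 ])), (array([371.3, 246.8]), 0.57, array([ 0.3728, -0.4927,  0.003 ]))]
chute_lip [(array([159.1, 228.3]), 0.26, array([0.4267, 0.1636, 0.102 ]))]
cup_spot []
```

View pics/s5c.png

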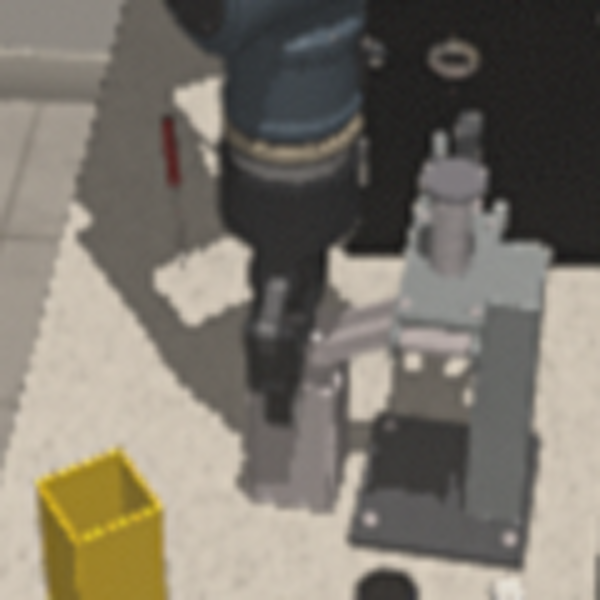

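Run:
```python
from h import *
np.set_printoptions(precision=4,suppress=True)
w=lambda u,v,z: atz('side',(220+u/5-.4,185+v/5-.4),z)
for p in[(246,492),(332,511),(350,465)]: print(w(*p,.003))
print('rim right',w(340,375,.095),w(347,345,.095))
# earlier crop s4
print('s4 rimR front/back',w(225,385,.095),w(240,328,.095))
for p in[(143,488),(228,503)]: print(w(*p,.003))
print('nose s4 bottom end',w(278,355,.1),w(278,310,.122))
```

```text
[ 0.4433 -0.3967  0.003 ]
[ 0.4929 -0.4072  0.003 ]
[ 0.5008 -0.3708  0.003 ]
rim right [ 0.4953 -0.3939  0.095 ] [ 0.4975 -0.3698  0.095 ]
s4 rimR front/back [ 0.434  -0.4068  0.095 ] [ 0.4375 -0.3608  0.095 ]
[ 0.3847 -0.3984  0.003 ]
[ 0.434 -0.406  0.003]
nose s4 bottom end [ 0.4609 -0.3863  0.1   ] [ 0.4599 -0.3744  0.122 ]
```

Emit:
step_arm(targets="0 0 1 0; 0 0 2 0; 0 0 3 0; 0 0 3 0; 0 0 3 0")

```text
t: 11.35
tcp_pos: [0.4667, -0.3774, 0.0638]
tool_rot: [0.048, 0.999, -0.0, 0.0]
force: [-1.5, 1.1, 9.1]
finger_gap: 0.579
gripper_force: 42.4
```

Emit:
step_arm(targets="0 0 0 0; 0 0 0 0; 0 0 0 0; 0 0 0 0; 0 0 0 0; 0 0 0 0; 0 0 0 0", gripper=0)

```text
t: 12.05
tcp_pos: [0.4667, -0.3772, 0.0622]
tool_rot: [0.048, 0.999, 0.0, -0.0]
force: [-0.5, 0.1, -0.1]
finger_gap: 0.998
gripper_force: 0.0
```

Emit:
step_arm(targets="10 0 0 0; 30 0 0 0; 60 0 0 0; 85 0 0 0; 85 0 -40 0; 85 0 -90 0; 85 0 -140 0; 85 0 -190 0; 85 0 -235 0; 85 0 -235 0; 85 0 -235 0")

```text
t: 13.15
tcp_pos: [0.3817, -0.3692, 0.2984]
tool_rot: [0.048, 0.999, -0.001, 0.001]
force: [0.4, 0.7, -0.3]
finger_gap: 1.004
gripper_force: 0.0
```

Run:
```python
from h import *
np.set_printoptions(precision=4,suppress=True)
info(); C=cam('wrist')
save('wrist','wrist6')
for q,z in (('cup',0.0),('chute_lip',.102),('grip_tab',.195),('mark',.167)): print(q,[(np.round(d['position'],1),round(d['p'],2),atz('wrist',d['position'],z,C)) for d in manip.mark_of('wrist',q)][:4])
cv2.imwrite('pics/w6.png',cv2.resize(cv2.imread('pics/wrist6.png'),(800,600),interpolation=cv2.INTER_CUBIC))
```

```text
t 13.15 tcp [ 0.3817 -0.3692  0.2984] x [-0.995  0.095 -0.001] y [ 0.095  0.995 -0.002] z [ 0.001 -0.002 -1.   ] F [ 0.4  0.7 -0.3] gap 1.004 gf 0.0 q [-0.98  0.32  1.58 -0.    1.23 -2.45]
cup [(array([280.8, 226.2]), 0.93, array([ 0.4744, -0.3787,  0.    ])), (array([ 89.6, 295.5]), 0.89, array([ 0.5511, -0.65  ,  0.    ])), (array([186.9, 160.8]), 0.86, array([ 0.3788, -0.4844,  0.    ])), (array([169.8, 314.3]), 0.43, array([ 0.591 , -0.5458,  0.    ]))]
chute_lip [(array([280.5, 272.4]), 0.94, array([ 0.486 , -0.3798,  0.102 ]))]
grip_tab [(array([363., 393.]), 0.89, array([ 0.5559, -0.3162,  0.195 ])), (array([282.4, 278.8]), 0.45, array([ 0.4418, -0.3737,  0.195 ]))]
mark [(array([392.6, 353.5]), 0.96, array([ 0.542 , -0.2833,  0.167 ]))]
```

View pics/w6.png

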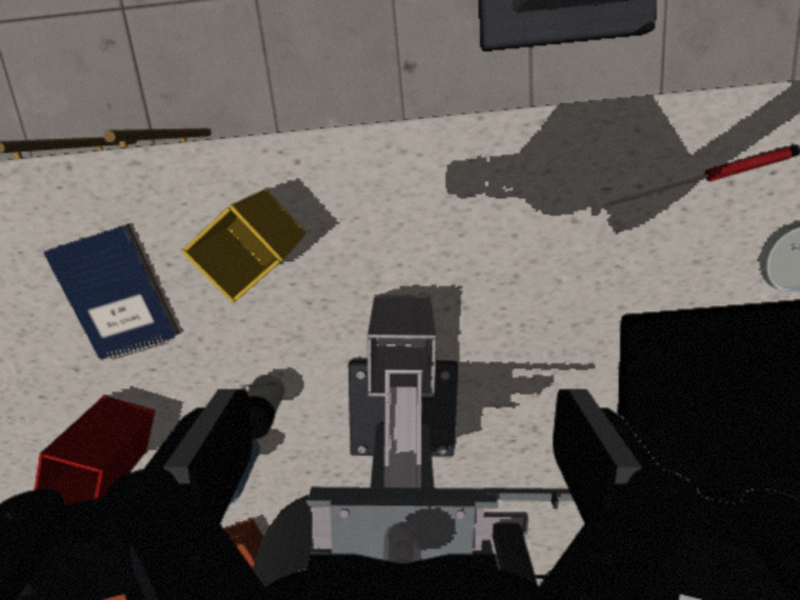

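The cup rim (370–435 px) is centred on the nose (385–421 px). The estimated cup origin (0.474,-0.379) matches the lip plus 12 mm, so the cup is placed. Next is the gate, with a quarter turn so the fingers close across the tab's 12 mm.

Emit:
step_arm(targets="-10 5 0 8.5; -30 12 0 17; -50 20 0 25.5; -70 28 0 34; -90 36 0 42.5; -110 44 0 51; -130 52 0 59.5; -150 60 0 68; -170 69 0 76.5; -170 69 0 85; -170 69 0 90; -170 69 0 90")

```text
t: 14.6
tcp_pos: [0.5577, -0.3162, 0.2954]
tool_rot: [0.74, 0.673, -0.0, -0.002]
force: [-0.4, -0.2, 0.5]
finger_gap: 1.0
gripper_force: 0.0
```

Emit:
step_arm(targets="0 0 0 0; 0 0 0 0; 0 0 0 0", gripper=0.4)

```text
t: 14.9
tcp_pos: [0.5577, -0.3168, 0.2971]
tool_rot: [0.74, 0.673, -0.0, -0.0]
force: [-0.5, -0.3, -0.4]
finger_gap: 0.605
gripper_force: 0.0
```

Run:
```python
from h import *
np.set_printoptions(precision=4,suppress=True)
info(); C=cam('wrist'); print(shift([.558,-.317,.184]))
save('wrist','wrist7')
for q,z in (('cup',0.0),('grip_tab',.195),('mark',.167)): print(q,[(np.round(d['position'],1),round(d['p'],2),atz('wrist',d['position'],z,C)) for d in manip.mark_of('wrist',q)][:2])
cv2.imwrite('pics/w7.png',cv2.resize(cv2.imread('pics/wrist7.png'),(800,600),interpolation=cv2.INTER_CUBIC))
```

```text
t 14.9 tcp [ 0.5577 -0.3168  0.2971] x [0.095 0.996 0.   ] y [ 0.996 -0.095 -0.   ] z [-0.  0. -1.] F [-0.5 -0.3 -0.4] gap 0.605 gf 0.0 q [-0.69  0.49  1.31 -0.    1.34 -0.6 ]
[ -0.2   0.3 113.1]
cup [(array([217. , 209.7]), 0.91, array([ 0.4707, -0.3777,  0.    ])), (array([162. , 290.2]), 0.82, array([ 0.3791, -0.4853,  0.    ]))]
grip_tab [(array([281.3, 210.3]), 0.91, array([ 0.5581, -0.3208,  0.195 ]))]
mark [(array([258.1, 162. ]), 0.88, array([ 0.5434, -0.2903,  0.167 ]))]
```

View pics/w7.png

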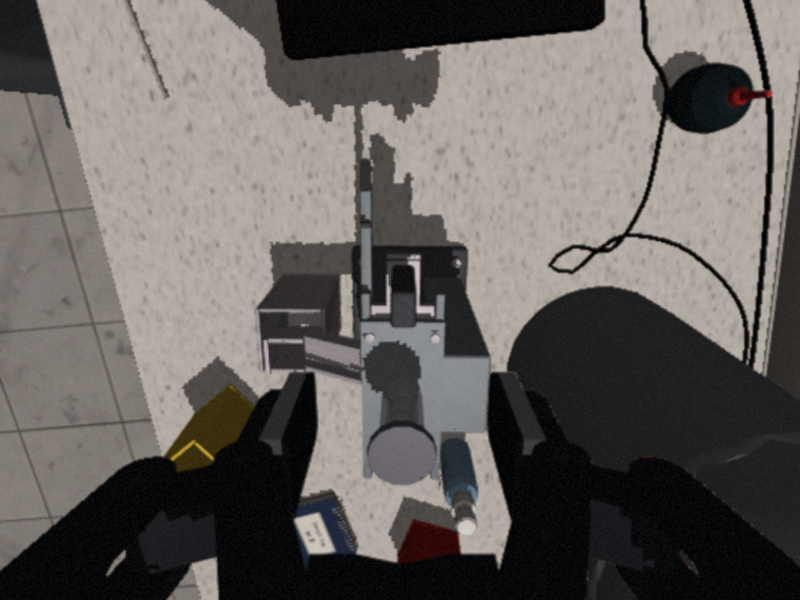

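The tab (402,300) is centred between the fingers and the tick is near (366,231). Descending 113 mm, then closing.

Emit:
step_arm(targets="-2 0 40 0; -2 0 80 0; -2 0 105 0; -2 0 113 0; -2 0 113 0; -2 0 113 0")

```text
t: 15.7
tcp_pos: [0.5587, -0.3195, 0.1858]
tool_rot: [0.74, 0.673, 0.0, 0.001]
force: [0.6, -0.0, 0.5]
finger_gap: 0.599
gripper_force: 0.0
```

Emit:
step_arm(targets="0 0 0 0; 0 0 0 0; 0 0 0 0; 0 0 0 0; 0 0 0 0; 0 0 0 0; 0 0 0 0; 0 0 0 0", gripper=1, squeeze=80)

```text
t: 16.5
tcp_pos: [0.558, -0.319, 0.1858]
tool_rot: [0.74, 0.672, 0.0, 0.001]
force: [-1.5, 0.0, 5.8]
finger_gap: 0.124
gripper_force: 78.7
```

Run:
```python
from h import *
np.set_printoptions(precision=4,suppress=True)
info()
for n in('wrist','side'):
  C=cam(n);save(n,n+'8')
  for q,z in (('cup',0.0),('grip_tab',.195),('mark',.167)): print(q,[(np.round(d['position'],1),round(d['p'],2),atz(n,d['position'],z,C)) for d in manip.mark_of(n,q)][:2])
```

```text
t 16.5 tcp [ 0.558  -0.319   0.1858] x [ 0.096  0.995 -0.001] y [ 0.995 -0.096  0.001] z [ 0.001 -0.001 -1.   ] F [-1.5  0.   5.8] gap 0.124 gf 78.7 q [-0.69  0.6   1.43 -0.    1.11 -0.6 ]
cup [(array([199.8, 244. ]), 0.82, array([ 0.4734, -0.3783,  0.    ])), (array([127.5, 340. ]), 0.73, array([ 0.3784, -0.4813,  0.    ]))]
grip_tab [(array([282. , 284.9]), 0.65, array([ 0.5592, -0.318 ,  0.195 ]))]
mark [(array([239. , 195.7]), 0.61, array([ 0.5425, -0.2862,  0.167 ]))]
cup [(array([281.4, 282.5]), 0.79, array([ 0.4786, -0.389 ,  0.    ])), (array([303.7, 362.8]), 0.75, array([ 0.5512, -0.6441,  0.    ]))]
grip_tab [(array([312.5, 213.9]), 0.49, array([ 0.5563, -0.3156,  0.195 ])), (array([253.3, 221. ]), 0.25, array([ 0.4007, -0.3597,  0.195 ]))]
mark [(array([304.1, 218.9]), 0.59, array([ 0.5341, -0.3036,  0.167 ]))]
```

Emit:
step_arm(targets="5 0 0 0; 12 0 0 0; 20 0 0 0; 26 0 0 0; 30 0 0 0; 30 0 0 0; 30 0 0 0; 30 0 0 0; 30 0 0 0; 30 0 0 0; 30 0 0 0; 30 0 0 0")

```text
t: 18.1
tcp_pos: [0.5609, -0.2919, 0.1858]
tool_rot: [0.74, 0.672, -0.001, 0.003]
force: [-2.3, -6.6, 4.0]
finger_gap: 0.124
gripper_force: 78.7
```

Emit:
step_arm(targets="0 0 0 0; 0 0 0 0; 0 0 0 0; 0 0 0 0; 0 0 0 0; 0 0 0 0; 0 0 0 0; 0 0 0 0")

```text
t: 18.9
tcp_pos: [0.5608, -0.2919, 0.1858]
tool_rot: [0.74, 0.672, -0.001, 0.003]
force: [-2.1, -6.8, 4.7]
finger_gap: 0.128
gripper_force: 78.7
```

Run:
```python
from h import *
np.set_printoptions(precision=4,suppress=True)
info()
ims=[]
for n in('wrist','side'):
  C=cam(n);save(n,n+'9')
  for q,z in (('cup',0.0),('grip_tab',.195),('mark',.167),('ball0_center',.01)): print(q,[(np.round(d['position'],1),round(d['p'],2),atz(n,d['position'],z,C)) for d in manip.mark_of(n,q)][:3])
a=cv2.imread('pics/wrist9.png')[120:330,150:350]; b=cv2.imread('pics/side9.png')[190:300,250:340]
cv2.imwrite('pics/f9.png',np.hstack([cv2.resize(a,(400,420),interpolation=cv2.INTER_CUBIC),cv2.resize(b,(344,420),interpolation=cv2.INTER_CUBIC)]))
```

```text
t 18.9 tcp [ 0.5608 -0.2919  0.1858] x [ 0.096  0.995 -0.006] y [ 0.995 -0.096  0.002] z [ 0.002 -0.006 -1.   ] F [-2.1 -6.8  4.7] gap 0.128 gf 78.7 q [-0.65  0.59  1.46 -0.    1.09 -0.56]
cup [(array([200.7, 266.6]), 0.84, array([ 0.4732, -0.3766,  0.    ]))]
grip_tab [(array([281.1, 284.3]), 0.73, array([ 0.5618, -0.2905,  0.195 ]))]
mark [(array([241.4, 251.9]), 0.65, array([ 0.5429, -0.2873,  0.167 ]))]
ball0_center []
cup [(array([302.5, 364.2]), 0.93, array([ 0.5485, -0.6481,  0.    ])), (array([242.9, 310.2]), 0.8, array([ 0.3841, -0.4978,  0.    ])), (array([280. , 278.2]), 0.79, array([ 0.4732, -0.3725,  0.    ]))]
grip_tab [(array([314.5, 208.5]), 0.4, array([ 0.5613, -0.2907,  0.195 ]))]
mark [(array([304.8, 217.4]), 0.7, array([ 0.5358, -0.2967,  0.167 ]))]
ball0_center []
```

View pics/f9.png

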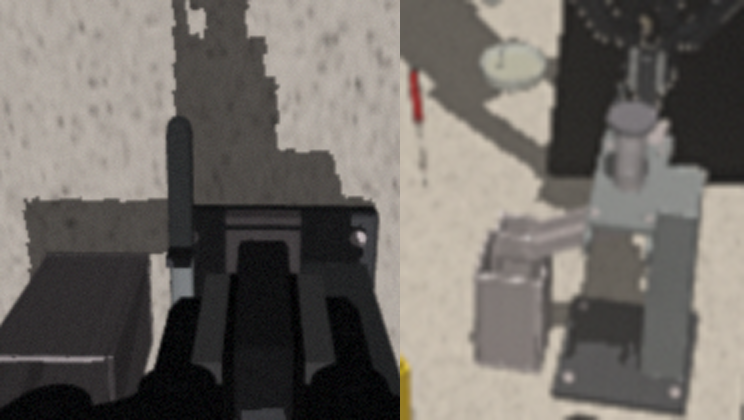

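Spring load left the tool about 2.7 mm short of 30 mm (it moved 27.2 mm). I'll top it up by 3 mm.

Emit:
step_arm(targets="1 0 0 0; 2 0 0 0; 3 0 0 0; 3 0 0 0; 3 0 0 0; 3 0 0 0; 3 0 0 0; 3 0 0 0; 3 0 0 0; 3 0 0 0; 3 0 0 0; 3 0 0 0")

```text
t: 20.6
tcp_pos: [0.5612, -0.2891, 0.1858]
tool_rot: [0.74, 0.672, -0.001, 0.003]
force: [-2.3, -6.7, 5.2]
finger_gap: 0.126
gripper_force: 78.7
```

Emit:
step_arm(targets="0 0 0 0; 0 0 0 0; 0 0 0 0; 0 0 0 0; 0 0 0 0; 0 0 0 0; 0 0 0 0; 0 0 0 0; 0 0 0 0; 0 0 0 0")

```text
t: 21.6
tcp_pos: [0.5612, -0.2891, 0.1858]
tool_rot: [0.74, 0.672, -0.001, 0.003]
force: [-2.4, -7.4, 5.2]
finger_gap: 0.124
gripper_force: 78.7
```

Run:
```python
from h import *
np.set_printoptions(precision=4,suppress=True)
info()
for n in('wrist','side','top'):
  C=cam(n);save(n,n+'10')
  for q,z in (('cup',0.0),('grip_tab',.195),('mark',.167),('ball0_center',.01),('ball2_center',.2)): print(q,[(np.round(d['position'],1),round(d['p'],2),atz(n,d['position'],z,C)) for d in manip.mark_of(n,q)][:2])
b0=cv2.imread('pics/side0.png')[215:260,295:325]
b=cv2.imread('pics/side10.png')[215:260,295:325];c=cv2.imread('pics/side10.png')[190:300,250:340]
r=lambda x:cv2.resize(x,(267,400),interpolation=cv2.INTER_CUBIC)
cv2.imwrite('pics/f10.png',np.hstack([r(b0),r(b),r(c[:, :73])]))
```

```text
t 21.6 tcp [ 0.5612 -0.2891  0.1858] x [ 0.096  0.995 -0.006] y [ 0.995 -0.096  0.002] z [ 0.002 -0.006 -1.   ] F [-2.4 -7.4  5.2] gap 0.124 gf 78.7 q [-0.65  0.59  1.46 -0.    1.09 -0.55]
cup [(array([199.3, 269.7]), 0.6, array([ 0.4716, -0.3771,  0.    ]))]
grip_tab [(array([280.6, 286.2]), 0.96, array([ 0.5618, -0.2885,  0.195 ])), (array([241.5, 256.6]), 0.54, array([ 0.5475, -0.2736,  0.195 ]))]
mark []
ball0_center []
ball2_center []
cup [(array([281.7, 280. ]), 0.93, array([ 0.4787, -0.3792,  0.    ])), (array([302.9, 363.9]), 0.91, array([ 0.5494, -0.6472,  0.    ]))]
grip_tab [(array([312.8, 205.5]), 0.43, array([ 0.5563, -0.2771,  0.195 ]))]
mark [(array([308.4, 214.3]), 0.92, array([ 0.5454, -0.2817,  0.167 ]))]
ball0_center []
ball2_center []
cup [(array([417.5, 192.5]), 0.82, array([ 0.549 , -0.6521,  0.    ])), (array([370.6, 245.1]), 0.72, array([ 0.3786, -0.4912,  0.    ]))]
grip_tab [(array([308.5, 173. ]), 0.67, array([ 0.5671, -0.2899,  0.195 ]))]
mark [(array([306.3, 182.6]), 0.97, array([ 0.5458, -0.2839,  0.167 ]))]
ball0_center []
ball2_center []
```

View pics/f10.png

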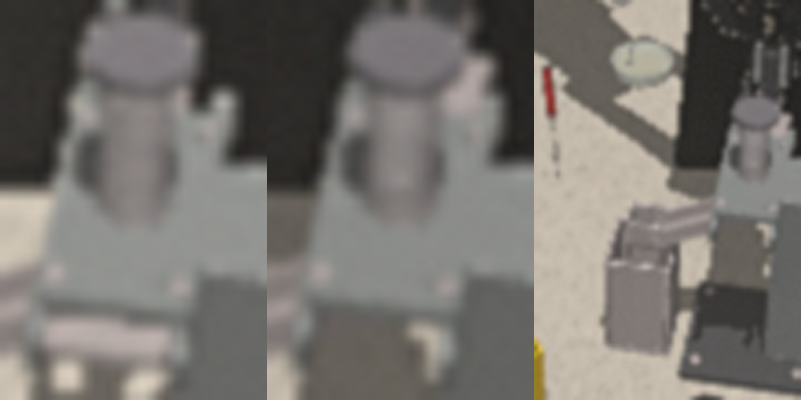

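Run:
```python
from h import *
# tube profile at magazine axis heights, side camera: before vs after
a=cv2.imread('pics/side0.png',0).astype(int)
for f in('side1','side5','side8','side9','side10'):
    b=cv2.imread(f'pics/{f}.png',0).astype(int); o=[]
    for z in np.arange(.172,.225,.005):
        u,v=np.round(proj('side',[.554,-.385,z])).astype(int); o.append((int(a[v,u-2:u+3].mean()),int(b[v,u-2:u+3].mean())))
    print(f,o)
```

```text
side1 [(126, 120), (122, 116), (124, 118), (124, 117), (123, 118), (128, 122), (128, 122), (130, 123), (105, 99), (122, 116), (125, 119)]
side5 [(126, 123), (122, 120), (124, 122), (124, 121), (123, 121), (128, 126), (128, 126), (130, 128), (105, 102), (122, 120), (125, 123)]
side8 [(126, 119), (122, 116), (124, 117), (124, 118), (123, 118), (128, 121), (128, 122), (130, 123), (105, 99), (122, 116), (125, 119)]
side9 [(126, 117), (122, 122), (124, 121), (124, 120), (123, 122), (128, 125), (128, 131), (130, 131), (105, 99), (122, 116), (125, 119)]
side10 [(126, 117), (122, 122), (124, 121), (124, 120), (123, 122), (128, 126), (128, 131), (130, 131), (105, 99), (122, 116), (125, 119)]
```

The tube's profile changed over the whole three-ball height (z 0.172–0.21) between shut and open, so the magazine has emptied. The gate's measured travel is 30.0 mm, level with the mark. Handing in.

```bash
python3 -c "
from station import manip
print(manip.sign_off())"
```

```text
the job is handed in; nothing more can be done
None
```

I handed the job in with the cup under the nose and the gripper holding the gate at the mark (30.0 mm). The balls were not seen in the cup: I judged that all three ran only from the tube's changed appearance. I also viewed 12 pictures, over the limit of 10.

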